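Roll a pipe stub into the V-rest for spraying

TASK

Roll the grey pipe stub along the bench by pushing on its side with the fingers, up the little ramps and over the lips into the wooden V-rest, so that it settles in both V notches with an end sticking out past each block. Let it roll (do not drag it), push it steadily without flicking it, never lift it, and leave the bottles, tin, cap, tape and brush where they are.

Things in the scene. Friction and masses are not known exactly. Their poses are not given: they have to be found in the camera images.
- pipe: grey primed pipe stub, a round bar 40 mm in diameter and 200 mm long with orange end plugs, about 0.55 kg, lying on the bench on the V-rest's entry side, nearly parallel to the V. Origin at its middle, on its axis (20 mm above the bench at the start); its y axis runs along its length. Smooth and slippery (friction about 0.35), it rolls freely; its x and z axes turn with it.
- stripe (a point): yellow stripe painted along the pipe: point at mid-length on the pipe's surface, 20 mm from its axis. It faces up at the start and goes round as the pipe rolls.
- vrest: wooden V-rest fixed to the bench: two like V-blocks 30 mm wide, centred 50 mm either side of the middle (70 mm of bare bench between), joined by a bar 18 mm high, 24 to 44 mm beyond the origin. Origin on the bench under the bottom of the V, midway between the blocks; x points from the entry side through the V, y along the V, z up. The pipe comes in from -x.
- lip (a point): middle of the line through the tops of the two lips (in the gap), 14 mm high, at x -22.5 mm in the V-rest's frame. Block profile (x, height in mm): ramp foot (-72.5, 0), straight up to the lip (-22.5, 14), down to the bottom of the V (0, 1), then a steep 60 degree back face up to (25, 45).
- seat (a point): the point where the middle of the pipe's axis lies when it is seated in the V: in the V-rest's frame x -7.3 mm, 28.3 mm above the bench. As the pipe crosses the lip its axis is about 34 mm high and it then rolls down into the V by itself.
- bottle_a: first green bottle, 80 mm across, 250 mm tall; origin under its foot; a bystander
- bottle_b: second green bottle, 80 mm across, 250 mm tall; origin under its foot; a bystander
- tin: paint tin with a paper label, 80 mm across, 110 mm tall; origin under its foot; a bystander
- gold_cap: gold-painted cap, 44 mm across, 16 mm high; origin under its foot; a bystander
- tape: roll of masking tape lying flat, 100 mm across, 25 mm high; origin under its centre; a bystander
- brush: paint brush lying on the bench; a bystander
Not all that is in view belongs to the job. Several things have the shape of the pipe; the one meant has the colours described above.

How it is judged:
By the outcome, as a careful person would: the job done as asked, in the order asked, and still so for the second after the job is handed in, with the robot touching nothing.
It also fails if it takes over 42 s, if anything falls off the work surface, if the arm or the gripper's body presses on something with over 40 N, if the wrist force passes 120 N, or if a joint passes its speed limit or range.

ROBOT

A 7-joint arm with a two-finger parallel gripper is mounted at the origin on the work surface. World frame = base frame: x ahead of the robot, y to its left, z up, the work surface at z = 0. Lengths are in m, angles in rad, forces in N, time in s.
With the tool pointing down it reaches from about 0.4 to 0.85 m from the base axis. Payload 10.4 kg.
Tool frame: the origin (TCP) lies on the centre line of the jaws, within the pads' length; the fingertips stand 11 mm ahead of it and the grasp point (between the pads) lies 8 mm behind it; z points along the fingers, y is the line along which they close (so a half turn about z gives the same grasp; the last joint's range is limited). The gripper opens to 85 mm and grips with 20 to 120 N. Pads are 22 mm wide; open, the fingers measure 114 mm over their backs; the gripper's body (76 mm by 85 mm) begins 54 mm behind the grasp point. The pads swing forward as they close: fully open they stand 13 mm farther back than shut.
Start: joints at [1.177, 0.332, -0.065, 1.46, 0.022, 1.35, -0.088], TCP at [0.226, -0.583, 0.242] pointing down, gripper open.
Joint ranges: [-2.6, 2.6], [-0.5, 2.12], [-1.47, 1.34], [0.16, 2.42], [-1.27, 4.41], [0.06, 2.06], [-2.6, 2.6]. Speed limits (rad/s): [2.22, 2.22, 2.79, 2.79, 3.14, 3.14, 3.14].

INTERFACE

Orientations are given as a 3x3 rotation matrix whose columns are the frame's x, y, z axes.
In Python, from rig import robot gives the robot as it stands.
- The arm moves only by the tool carry_out, never from a script. Its argument "commands" is a list that holds one entry, the list of rows, each a list of 7 numbers: the opening, from 0 (shut) to 1 (fully open), then the shift along the tool's x, y, z in cm, then the turn, a rotation vector about the tool's x, y, z in rad. In form: [[[gripper, dx, dy, dz, ax, ay, az], ...]]. A call has 1 to 20 rows; each row shifts and turns the commanded pose from where the row before left it, along the tool's axes as they then stand; what a row does not reach is not made up. A row lasts 1/10 s, in which the tool goes at most 50 mm and 8.59 degrees, less where a joint would pass 70% of its speed; a pose out of reach is approached as far as the arm can. A call with a gripper value outside its range is refused whole. The fingers move at their own pace and stop on an object; "force" is the grip in N (left out, the last holds). Time passes only in rows, so rows that do not move let the fingers close. It gives the time, the measured TCP pose, the force, the opening and the grip force at its end, in the units of the state.
- robot.sense(): the state, without advancing time (a new reading comes with each control period).
- robot.read_camera(name): name is "scene" or "top"; returns the picture (384x512x3 uint8, red, green, blue); there is no depth.
- robot.camera_params(name): a dict with "intrinsics" (3x3 intrinsics, pixels), "distortion" ([k1, k2, p1, p2, k3] as OpenCV has them; the pictures are not rectified), "position" and "attitude" of the camera in the world. Camera axes: x right, y up, looking along -z (the intrinsics and any distortion apply to the point x, -y, -z); pixel columns grow to the right and rows downward; lengths in m; the calibration is good to about 2 mm. A picture is of the moment at which its call begins. camera_params takes no time and is no camera call.
- robot.job_done(): hands the job in; it is judged then, once.
The state is a dict: "t": time; "qpos": joint angles; "joint_velocities": joint speeds; "tau": joint torques, N m; "ee_pos": TCP position; "tool_rot": TCP orientation; "force": force on the tool from outside, world axes, zero at the start; "torque": the same for the moment, N m; "gripper_width": opening from 0.0 (shut) to 1.0 (fully open); "finger_force": force on a finger pad.
Only numpy, scipy, OpenCV 4.12 (cv2) and the standard library are available. Lean on these libraries where they do the work, as an engineer would, in place of code of your own. Each camera call takes 0.05 s, during which the arm holds its last target. There are 200 camera calls.

## Working session

There is one attempt and no reset: what is moved stays moved. The work goes in short steps, Python scripts to look and compute and a tool call to move; the robot and the scene stay as the last step left them, time stands still between calls to the robot, and variables do not carry over. Pictures are saved under pics/ and viewed, at most 10 in all, crops included, and the job is handed in when it is done.

Besides the shell and the picture viewer there is one more tool, called as name([rows], argument=value, ...), one row to a line, values as JSON. carry_out: Moves the arm, as the interface text tells. Its arguments: {"type":"object","properties":{"commands":{"type":"array"},"force":{"type":"number"}},"required":["commands"]}

```bash
mkdir -p pics; ls
python3 - <<'E'
from rig import robot
import cv2,numpy as np
for n in("scene","top"):
    im=robot.read_camera(n); cv2.imwrite(f"pics/{n}0.png",im[...,::-1])
    p=robot.camera_params(n); print(n,p)
s=robot.sense();print(s["t"],s["ee_pos"],s["tool_rot"],s["force"])
E
```

```text
pics
scene {'intrinsics': array([[368.84615074,   0.        , 251.20936746],
       [  0.        , 368.84615074, 194.32118963],
       [  0.        ,   0.        ,   1.        ]]), 'distortion': array([0.01746541, 0.        , 0.        , 0.        , 0.        ]), 'position': array([ 0.81738834, -0.36241503,  0.84591346]), 'attitude': array([[ 0.84927601, -0.45508875,  0.26762752],
       [ 0.52793784,  0.72874318, -0.43613646],
       [ 0.00344907,  0.51169093,  0.85916267]])}
top {'intrinsics': array([[452.50720208,   0.        , 255.68858932],
       [  0.        , 452.50720208, 193.10267995],
       [  0.        ,   0.        ,   1.        ]]), 'distortion': array([0.01413865, 0.        , 0.        , 0.        , 0.        ]), 'position': array([0.33708358, 0.03600034, 1.18383125]), 'attitude': array([[ 0.0127384 ,  0.9801738 , -0.19772974],
       [-0.99991376,  0.01185485, -0.00565156],
       [-0.00319546,  0.19778468,  0.98024028]])}
0.1 [ 0.22634734 -0.58223744  0.2416055 ] [[ 9.32033252e-01  3.62372410e-01 -5.03578361e-04]
 [ 3.62372755e-01 -9.32032568e-01  1.13098621e-03]
 [-5.95132338e-05 -1.23659984e-03 -9.99999234e-01]] [-0.1916657  -0.13051972  0.19502939]
```

View pics/scene0.png

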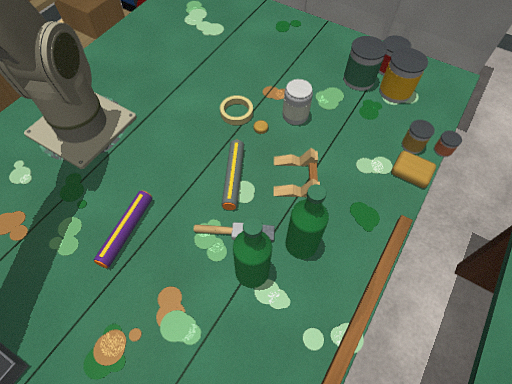

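View pics/top0.png

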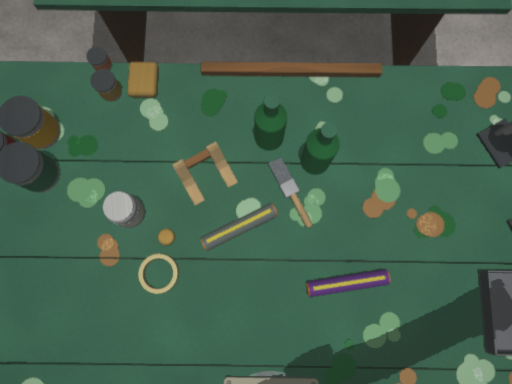

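Top view: the grey pipe with its yellow stripe is at (239,227) and the V-rest is at about (205,172). 

Things that could be taken for the pipe:
- Grey stub: top (239,227), scene (233,175).
- Purple stub: top (348,283), scene (124,228).
- Wooden bar: top (290,69).

I choose the grey one and will check it in a crop.

```bash
cat > h.py <<'E'
import cv2,numpy as np
from rig import robot
def ray(n,uv,z):
    p=robot.camera_params(n);R=np.array(p["attitude"]);c=np.array(p["position"])
    q=cv2.undistortPoints(np.float64(uv).reshape(-1,1,2),p["intrinsics"],p["distortion"]).reshape(-1,2)
    d=np.c_[q[:,0],-q[:,1],-np.ones(len(q))]@R.T
    return c+d*((z-c[2])/d[:,2])[:,None]
def proj(n,X):
    p=robot.camera_params(n);R=np.array(p["attitude"]);c=np.array(p["position"])
    q=(np.atleast_2d(X)-c)@R; q=q*[1,-1,-1]
    return cv2.projectPoints(q,np.zeros(3),np.zeros(3),p["intrinsics"],p["distortion"])[0].reshape(-1,2)
def stripe(n,roi,im=None,z=.04):
    im=cv2.imread(f"pics/{n}0.png") if im is None else im
    h=cv2.cvtColor(im,cv2.COLOR_BGR2HSV); m=cv2.inRange(h,(22,110,90),(35,255,255))
    x0,y0,x1,y1=roi; k=np.zeros_like(m);k[y0:y1,x0:x1]=m[y0:y1,x0:x1]
    yx=np.argwhere(k)[:,::-1].astype(float)
    mu=yx.mean(0);u,s,v=np.linalg.svd(yx-mu,full_matrices=False);t=(yx-mu)@v[0]
    e=np.array([mu+v[0]*t.min(),mu+v[0]*t.max()])
    return len(yx),e,ray(n,e,z)
E
python3 - <<'E'
from h import *
print(stripe("top",(195,195,285,255)));print(stripe("scene",(215,130,250,215)))
im=cv2.imread("pics/top0.png")[130:255,150:315];a=cv2.resize(im,None,fx=4.8,fy=4.8,interpolation=cv2.INTER_CUBIC)
cv2.imwrite("pics/c1.png",a)
im=cv2.imread("pics/scene0.png")[135:235,210:340];cv2.imwrite("pics/c2.png",cv2.resize(im,None,fx=6,fy=6,interpolation=cv2.INTER_CUBIC))
E
```

```text
(249, array([[269.94812962, 209.89372713],
       [206.43594881, 240.89317901]]), array([[0.52441926, 0.005546  , 0.04      ],
       [0.44321589, 0.1653808 , 0.04      ]]))
(212, array([[236.20274699, 141.89486782],
       [228.79052761, 198.10424531]]), array([[0.44155482, 0.16851438, 0.04      ],
       [0.52417105, 0.00723411, 0.04      ]]))
```

View pics/c1.png

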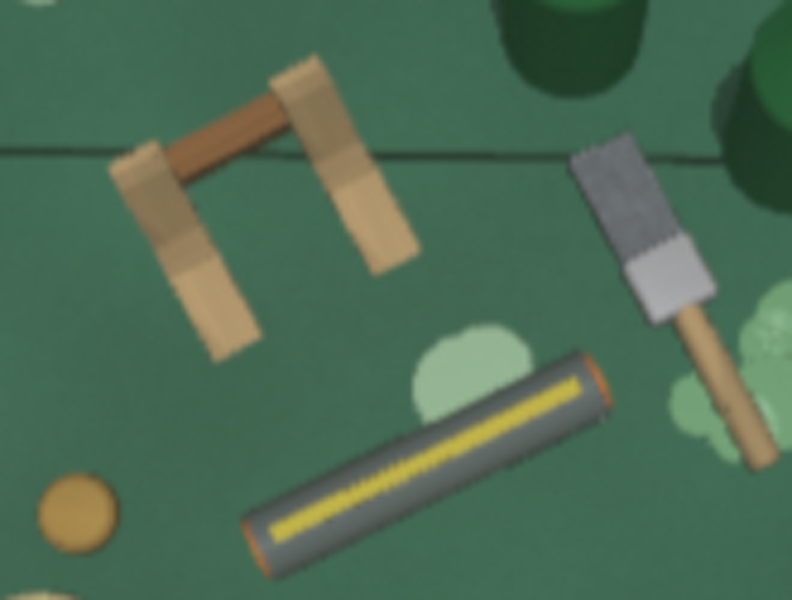

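View pics/c2.png

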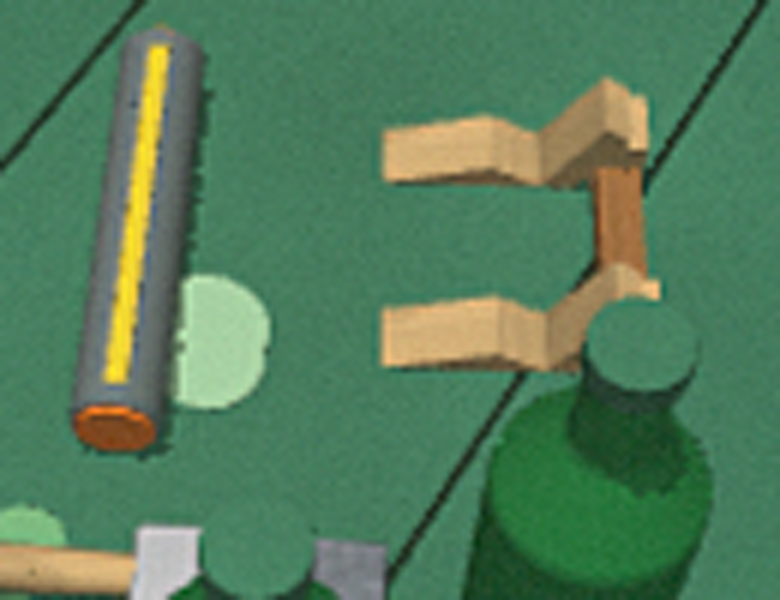

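The crop confirms the grey pipe with orange ends and a yellow stripe. In c1 the ramp-foot corners are (217,362), (262,335), (377,275) and (420,250). In c2 they are (384,130), (384,180), (384,308) and (384,366).

Run:
```python
from h import *
c1=(np.array([(217,362),(262,335),(377,275),(420,250)])+.5)/4.8-.5+[150,130]
c2=(np.array([(384,130),(384,180),(384,308),(384,366)])+.5)/6-.5+[210,135]
a=ray("top",c1,0);b=ray("scene",c2,0);print(a,b)
f=(a+b)/2
yv=(f[0]+f[1]-f[2]-f[3])[:2];yv/=np.linalg.norm(yv);xv=np.array([yv[1],-yv[0]])
o=f.mean(0)[:2]+.0725*xv
print("vrest o",o,"x",xv,"yaw",np.arctan2(xv[1],xv[0]), "y-extents",(f[:,:2]-o)@np.c_[xv,yv])
t=stripe("top",(195,195,285,255))[2];s=stripe("scene",(215,130,250,215))[2]
t=t[np.argsort(t[:,1])];s=s[np.argsort(s[:,1])]
P=((t+s)/2)[:,:2];c=P.mean(0);d=(P[1]-P[0]);d/=np.linalg.norm(d)
print("pipe c",c,"yaw x",np.arctan2(-d[0],d[1])*1, "in vrest",(c-o)@np.c_[xv,yv])
px=np.array([d[1],-d[0]]);print("px",px)
# bystanders: brush handle end / cap in vrest frame
for n,uv in [("brush end",(150+770/4.8,130+465/4.8)),("brush ferrule",(150+655/4.8,130+322/4.8)),("brush tip",(150+570/4.8,130+160/4.8)),("cap",(166,237)),("tape",(158,273)),("bottleA foot",(270,138)),("bottleB",(318,160)),("tin",(126,215))]:
    print(n,(ray("top",[uv],0.0)[0,:2]-o)@np.c_[xv,yv])
s=robot.sense();print((s["ee_pos"][:2]-o)@np.c_[xv,yv],s["t"])
R=np.array(s["tool_rot"]);print("tool x yaw",np.arctan2(R[1,0],R[0,0]))
```

```text
[[0.54164518 0.20404446 0.        ]
 [0.55713474 0.1796905  0.        ]
 [0.59193642 0.11675998 0.        ]
 [0.60651736 0.09307902 0.        ]] [[ 5.41327133e-01  2.07737519e-01 -1.11022302e-16]
 [ 5.55862997e-01  1.82659522e-01  0.00000000e+00]
 [ 5.91273956e-01  1.21556976e-01  0.00000000e+00]
 [ 6.06518253e-01  9.52479699e-02  0.00000000e+00]]
vrest o [0.63684094 0.18630002] x [0.86639912 0.49935215] yaw 0.5228508588041199 y-extents [[-0.07283251  0.06458921]
 [-0.07216749  0.03567868]
 [-0.07271949 -0.03558281]
 [-0.07228051 -0.06468508]]
pipe c [0.48334026 0.08666882] yaw x 0.4717413770110266 in vrest [-0.18274391 -0.00966949]
px [0.89077829 0.45443815]
brush end [-0.27375702 -0.17511207]
brush ferrule [-0.17396035 -0.16007779]
brush tip [-0.07005401 -0.1647816 ]
cap [-0.11199363  0.16817362]
tape [-0.18468073  0.22819832]
bottleA foot [-0.00941543 -0.20308899]
bottleB [-0.12713904 -0.28563037]
tin [-0.00845184  0.23391321]
[-0.73942213 -0.46087932] 0.1
tool x yaw 0.3708124215841775
```

carry_out([
  [[0.3,0,0,0,0,0,-0.076],[0.3,0,0,0,0,0,-0.076],[0.3,2.77,-2.54,0,0,0,0],[0.3,2.77,-2.54,0,0,0,0],[0.3,2.77,-2.54,0,0,0,0],[0.3,2.77,-2.54,0,0,0,0],[0.3,2.77,-2.54,0,0,0,0],[0.3,2.77,-2.54,0,0,0,0],[0.3,2.77,-2.54,0,0,0,0],[0.3,2.77,-2.54,0,0,0,0],[0.3,2.77,-2.54,0,0,0,0],[0.3,2.77,-2.54,0,0,0,0],[0.3,2.77,-2.54,0,0,0,0],[0.3,2.77,-2.54,0,0,0,0],[0.3,2.77,-2.54,0,0,0,0],[0.3,2.77,-2.54,0,0,0,0],[0.3,2.77,-2.54,0,0,0,0],[0.3,2.77,-2.54,0,0,0,0],[0.3,2.77,-2.54,0,0,0,0],[0.3,2.77,-2.54,0,0,0,0]],
])

```text
t: 2.1
ee_pos: [0.4302, 0.064, 0.2423]
tool_rot: [[0.867, 0.499, 0.0], [0.499, -0.867, -0.0], [-0.0, 0.001, -1.0]]
force: [0.3, -0.3, -0.6]
gripper_width: 0.301
finger_force: 0.0
```

```bash
cat >> h.py <<'E'
O=np.array([.63684,.1863]);M=np.array([[.8664,-.49935],[.49935,.8664]])
def st():
    s=robot.sense();R=np.array(s["tool_rot"]);p=np.array(s["ee_pos"])
    print("t %.2f"%s["t"],"V xy",((p[:2]-O)@M).round(4),"z",p[2].round(4),"yaw",np.arctan2(R[1,0],R[0,0]).round(4),"tilt",R[2].round(3),"F",np.round(s["force"],1),"g",round(s["gripper_width"],3))
E
python3 -c "
from h import *
st()"
```

```text
t 2.10 V xy [-0.2401 -0.0028] z 0.2423 yaw 0.5226 tilt [-0.     0.001 -1.   ] F [ 0.3 -0.3 -0.6] g 0.301
```

carry_out([
  [[0.3,0,0,2.5,0,0,0],[0.3,0,0,3,0,0,0],[0.3,0,0,3,0,0,0],[0.3,0,0,3,0,0,0],[0.3,0,0,3,0,0,0],[0.3,0,0,3,0,0,0],[0.3,0,0,2.5,0,0,0],[0.3,0,0,1.5,0,0,0],[0.3,0,0,0.9,0,0,0],[0.3,0,0,0,0,0,0]],
])

```text
t: 3.1
ee_pos: [0.4295, 0.0626, 0.0175]
tool_rot: [[0.866, 0.499, -0.002], [0.499, -0.866, 0.0], [-0.002, -0.001, -1.0]]
force: [0.1, 0.1, 1.7]
gripper_width: 0.298
finger_force: 0.0
```

```bash
python3 -c "
from h import *
st()
a=[cv2.resize(robot.read_camera(n)[y:y+150,x:x+200,::-1],None,fx=2,fy=2) for n,y,x in(('top',120,130),('scene',100,180))]
cv2.imwrite('pics/d.png',np.hstack(a))"
```

```text
t 3.10 V xy [-0.2415 -0.0037] z 0.0175 yaw 0.523 tilt [-0.002 -0.001 -1.   ] F [0.1 0.1 1.7] g 0.298
```

View pics/d.png

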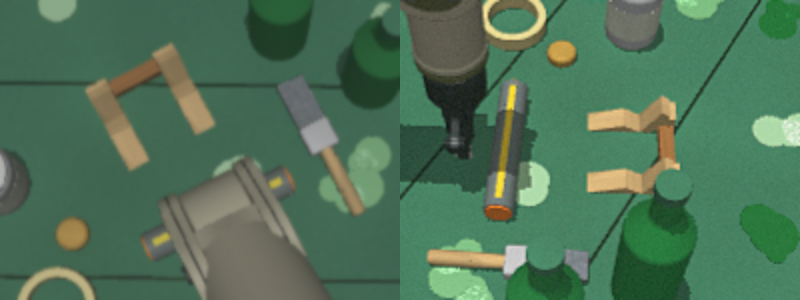

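The fingers stand behind the pipe on its entry side, at about (455,150) in the right half, and the pipe hasn't moved. I'll start the push gently.

carry_out([
  [[0.3,0.5,0,0,0,0,0],[0.3,0.6,0,0,0,0,0],[0.3,0.5,0,0,0,0,0],[0.3,0.3,0,0,0,0,0],[0.3,0.15,0,0,0,0,0],[0.3,0.15,0,0,0,0,0],[0.3,0.15,0,0,0,0,0],[0.3,0.15,0,0,0,0,0],[0.3,0.15,0,0,0,0,0],[0.3,0.15,0,0,0,0,0],[0.3,0.2,0,0,0,0,0],[0.3,0.2,0,0,0,0,0],[0.3,0.25,0,0,0,0,0],[0.3,0.25,0,0,0,0,0],[0.3,0.3,0,0,0,0,0],[0.3,0.3,0,0,0,0,0],[0.3,0.3,0,0,0,0,0],[0.3,0.3,0,0,0,0,0],[0.3,0.3,0,0,0,0,0],[0.3,0.3,0,0,0,0,0]],
])

```text
t: 5.2
ee_pos: [0.4781, 0.0902, 0.0183]
tool_rot: [[0.866, 0.499, -0.0], [0.499, -0.866, -0.0], [-0.0, 0.0, -1.0]]
force: [0.4, 0.5, 1.0]
gripper_width: 0.298
finger_force: 0.2
```

```bash
python3 -c "
from h import *
st()
a=[cv2.resize(robot.read_camera(n)[y:y+150,x:x+200,::-1],None,fx=2,fy=2) for n,y,x in(('top',120,130),('scene',100,180))]
cv2.imwrite('pics/e.png',np.hstack(a))"
```

```text
t 5.20 V xy [-0.1856 -0.004 ] z 0.0183 yaw 0.5228 tilt [-0.  0. -1.] F [0.4 0.5 1. ] g 0.298
```

View pics/e.png

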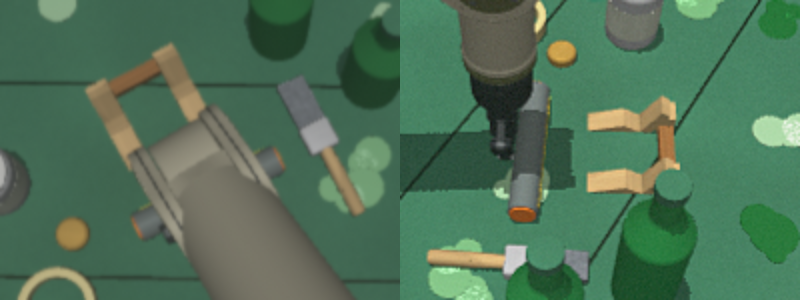

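The fingers touch the pipe and it has rolled about 30 mm, with the stripe now on the far side. The near end shows at (522,214) and the far end at about (543,85). I'll check its yaw from the visible ends.

Run:
```python
from h import *
a=robot.read_camera('top')[...,::-1].copy();b=robot.read_camera('scene')[...,::-1].copy()
A=cv2.resize(a[180:250,190:280],None,fx=4.4,fy=4.4,interpolation=cv2.INTER_CUBIC);B=cv2.resize(b[130:215,225:265],(188,400),interpolation=cv2.INTER_CUBIC)
c=np.zeros((400,600,3),np.uint8);c[:A.shape[0],:A.shape[1]]=A;c[:,410:598]=B
cv2.imwrite('pics/f.png',c)
h=cv2.cvtColor(b,cv2.COLOR_BGR2HSV)
# expected ends for pipe at V x=-.1546, y=-.012, aligned with V
for yv in(-.1,.1):
  X=np.r_[O+M@[-.1546,-.012+yv],.02];print(yv,"top",proj("top",X),"in crop",(proj("top",X)-[190,180])*4.4,"scene crop",(proj("scene",X)-[225,130])*4.7+[410,0])
```

```text
-0.1 top [[267.3316727  198.11844741]] in crop [[340.25935987  79.72116861]] scene crop [[487.65600527 361.27312819]]
0.1 top [[199.75164842 235.413091  ]] in crop [[ 42.90725303 243.81760038]] scene crop [[503.16832344  70.38263157]]
```

View pics/f.png

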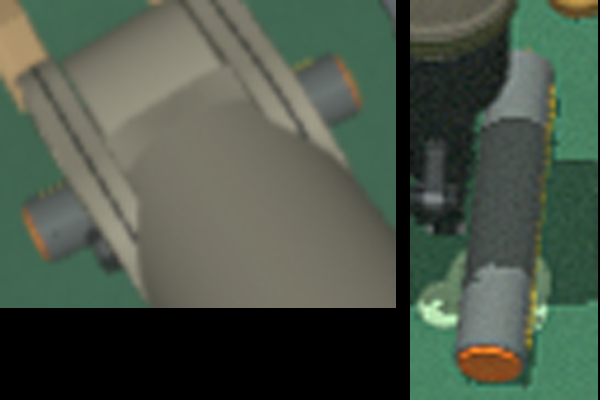

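The pipe is about 3° off the V, as it was at the start, with its centre about where I expected. It rolls true along its own direction, so I'll keep pushing steadily and let the notches square it.

carry_out([
  [[0.3,0.15,0,0,0,0,0],[0.3,0.2,0,0,0,0,0],[0.3,0.25,0,0,0,0,0],[0.3,0.3,0,0,0,0,0],[0.3,0.3,0,0,0,0,0],[0.3,0.3,0,0,0,0,0],[0.3,0.3,0,0,0,0,0],[0.3,0.3,0,0,0,0,0],[0.3,0.3,0,0,0,0,0],[0.3,0.3,0,0,0,0,0],[0.3,0.3,0,0,0,0,0],[0.3,0.3,0,0,0,0,0],[0.3,0.3,0,0,0,0,0],[0.3,0.3,0,0,0,0,0],[0.3,0.3,0,0,0,0,0],[0.3,0.3,0,0,0,0,0],[0.3,0.3,0,0,0,0,0],[0.3,0.3,0,0,0,0,0],[0.3,0.3,0,0,0,0,0],[0.3,0.3,0,0,0,0,0]],
])

```text
t: 7.4
ee_pos: [0.5275, 0.1186, 0.0183]
tool_rot: [[0.866, 0.499, 0.0], [0.499, -0.866, -0.0], [0.0, 0.0, -1.0]]
force: [-0.4, 0.1, 0.2]
gripper_width: 0.301
finger_force: 0.2
```

carry_out([
  [[0.3,0.3,0,0,0,0,0],[0.3,0.3,0,0,0,0,0],[0.3,0.3,0,0,0,0,0],[0.3,0.3,0,0,0,0,0],[0.3,0.3,0,0,0,0,0],[0.3,0.3,0,0,0,0,0],[0.3,0.3,0,0,0,0,0],[0.3,0.3,0,0,0,0,0],[0.3,0.3,0,0,0,0,0],[0.3,0.3,0,0,0,0,0]],
])

```text
t: 8.4
ee_pos: [0.5523, 0.1325, 0.0179]
tool_rot: [[0.867, 0.499, -0.003], [0.499, -0.867, -0.002], [-0.003, 0.0, -1.0]]
force: [-7.9, -5.0, 5.8]
gripper_width: 0.304
finger_force: 4.6
```

Run:
```python
from h import *
st()
a=robot.read_camera('top')[...,::-1].copy();b=robot.read_camera('scene')[...,::-1].copy()
A=cv2.resize(a[130:240,170:290],None,fx=3.3,fy=3.3,interpolation=cv2.INTER_CUBIC);B=cv2.resize(b[120:220,235:335],(400,400),interpolation=cv2.INTER_CUBIC)
c=np.zeros((400,800,3),np.uint8);c[:A.shape[0],:A.shape[1]]=A;c[:,400:]=B
cv2.imwrite('pics/g.png',c)
```

```text
t 8.40 V xy [-0.1001 -0.0044] z 0.0179 yaw 0.5222 tilt [-0.003  0.    -1.   ] F [-7.9 -5.   5.8] g 0.304
```

View pics/g.png

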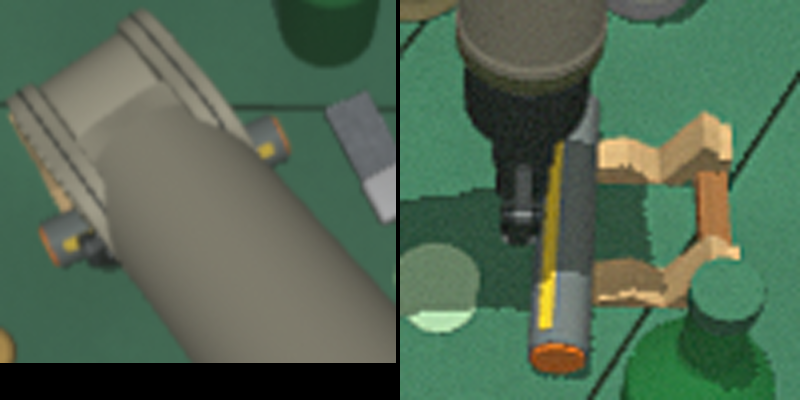

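The pipe has rolled to the foot of the ramps, with the stripe coming back round on the rear-top side at (550,210) in the right half. The push has reached 9 N with pad friction holding it down. I'll tilt the tool about 25° so the tips lead and push slightly upward along the ramp.

carry_out([
  [[0.3,-0.12,0,0,0,0,0],[0.3,-0.12,0,0,0,0.06,0],[0.3,-0.12,0,0,0,0.075,0],[0.3,-0.1,0,0,0,0.075,0],[0.3,-0.1,0,0,0,0.075,0],[0.3,-0.1,0,0,0,0.075,0],[0.3,0,0,0,0,0.075,0],[0.3,0,0,0,0,0,0]],
])

```text
t: 9.3
ee_pos: [0.546, 0.1291, 0.0166]
tool_rot: [[0.786, 0.499, 0.365], [0.453, -0.867, 0.21], [0.421, 0.0, -0.907]]
force: [-1.6, -0.5, -1.0]
gripper_width: 0.299
finger_force: 0.5
```

```bash
python3 -c "
from h import *
st()
print(np.round(robot.sense()['qpos'],2))"
```

```text
t 9.30 V xy [-0.1073 -0.0042] z 0.0166 yaw 0.5222 tilt [ 0.421  0.    -0.907] F [-1.6 -0.5 -1. ] g 0.299
[ 0.5   0.36 -0.81  2.16  0.42  0.33 -1.63]
```

carry_out([
  [[0.3,0.18,0,0.07,0,0,0],[0.3,0.23,0,0.09,0,0,0],[0.3,0.27,0,0.11,0,0,0],[0.3,0.27,0,0.11,0,0,0],[0.3,0.27,0,0.11,0,0,0]],
])

```text
t: 9.8
ee_pos: [0.5594, 0.1372, 0.0183]
tool_rot: [[0.786, 0.5, 0.365], [0.453, -0.866, 0.211], [0.421, -0.0, -0.907]]
force: [-3.0, -1.3, 0.6]
gripper_width: 0.297
finger_force: 1.6
```

carry_out([
  [[0.3,0.27,0,0.11,0,0,0],[0.3,0.27,0,0.11,0,0,0],[0.3,0.27,0,0.11,0,0,0]],
])

```text
t: 10.1
ee_pos: [0.5667, 0.1412, 0.0187]
tool_rot: [[0.786, 0.499, 0.365], [0.453, -0.866, 0.21], [0.421, 0.0, -0.907]]
force: [-2.8, -2.4, 0.4]
gripper_width: 0.295
finger_force: 1.6
```

```bash
cat > v.py <<'E'
from h import *
import sys
st()
a=robot.read_camera('top')[...,::-1].copy();b=robot.read_camera('scene')[...,::-1].copy()
A=cv2.resize(a[130:240,170:290],None,fx=3.3,fy=3.3,interpolation=cv2.INTER_CUBIC);B=cv2.resize(b[120:220,235:335],(400,400),interpolation=cv2.INTER_CUBIC)
c=np.zeros((400,800,3),np.uint8);c[:A.shape[0],:A.shape[1]]=A;c[:,400:]=B
cv2.imwrite(sys.argv[1],c)
E
python3 v.py pics/i.png
```

```text
t 10.10 V xy [-0.0832 -0.004 ] z 0.0187 yaw 0.5229 tilt [ 0.421  0.    -0.907] F [-2.8 -2.4  0.4] g 0.295
```

View pics/i.png

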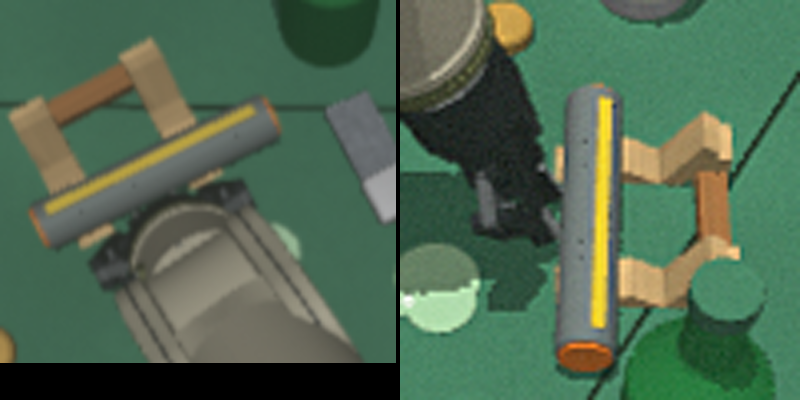

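The pipe is rolling up both ramps at about 3.7 N with the stripe back on top, nearly parallel to the V (ends in the top half at (40,228) and (270,115)). I'll continue steadily and slow near the lip.

carry_out([
  [[0.3,0.2,0,0.08,0,0,0],[0.3,0.25,0,0.11,0,0,0],[0.3,0.25,0,0.11,0,0,0],[0.3,0.25,0,0.11,0,0,0],[0.3,0.25,0,0.11,0,0,0],[0.3,0.25,0,0.11,0,0,0],[0.3,0.22,0,0.1,0,0,0],[0.3,0.18,0,0.08,0,0,0]],
])

```text
t: 11.0
ee_pos: [0.5842, 0.1513, 0.0192]
tool_rot: [[0.786, 0.499, 0.365], [0.453, -0.866, 0.21], [0.421, 0.0, -0.907]]
force: [-3.3, -1.7, 0.2]
gripper_width: 0.297
finger_force: 1.6
```

carry_out([
  [[0.3,0.14,0,0.06,0,0,0],[0.3,0.14,0,0.06,0,0,0],[0.3,0.14,0,0.06,0,0,0],[0.3,0.14,0,0.06,0,0,0]],
])

```text
t: 11.4
ee_pos: [0.5895, 0.1543, 0.0194]
tool_rot: [[0.786, 0.499, 0.365], [0.453, -0.866, 0.21], [0.422, 0.0, -0.907]]
force: [-3.1, -1.9, -0.0]
gripper_width: 0.299
finger_force: 1.3
```

```bash
python3 v.py pics/j.png
```

```text
t 11.40 V xy [-0.057  -0.0041] z 0.0194 yaw 0.5229 tilt [ 0.422  0.    -0.907] F [-3.1 -1.9 -0. ] g 0.299
```

View pics/j.png

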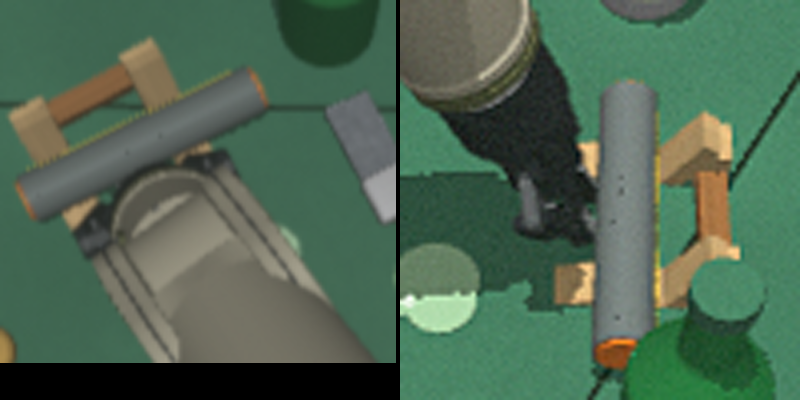

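The pipe is near the lip, its axis line running from (28,195) to (255,88) in the top half, still parallel to the V. I'll use force from here on.

carry_out([
  [[0.3,0.12,0,0.055,0,0,0],[0.3,0.12,0,0.055,0,0,0],[0.3,0.12,0,0.055,0,0,0]],
])

```text
t: 11.8
ee_pos: [0.5931, 0.1565, 0.0196]
tool_rot: [[0.785, 0.499, 0.366], [0.453, -0.866, 0.211], [0.422, 0.0, -0.907]]
force: [-0.3, -0.3, 0.4]
gripper_width: 0.3
finger_force: 0.4
```

carry_out([
  [[0.3,0.12,0,0.055,0,0,0],[0.3,0.12,0,0.055,0,0,0],[0.3,0.1,0,0.045,0,0,0]],
])

```text
t: 12.1
ee_pos: [0.5964, 0.1584, 0.0196]
tool_rot: [[0.785, 0.5, 0.366], [0.453, -0.866, 0.211], [0.422, 0.0, -0.907]]
force: [0.3, -0.9, -0.2]
gripper_width: 0.3
finger_force: 0.0
```

```bash
cat > w.py <<'E'
from h import *
st()
# grey-pipe end plugs (orange) near the V-rest in the top view, in the V frame at z=.028
a=robot.read_camera('top')[...,::-1].copy();h=cv2.cvtColor(a,cv2.COLOR_BGR2HSV)
cv2.imwrite('pics/last.png',a)
m=cv2.inRange(h,(3,150,90),(15,255,255));m[:,:165]=0;m[:,285:]=0;m[:130]=0;m[240:]=0
n,_,s,c=cv2.connectedComponentsWithStats(m)
for i in range(1,n):
    if s[i,4]>3: print(s[i,4],c[i].round(1),((ray('top',[c[i]],.028)[0,:2]-O)@M).round(4))
for y in(-.115,.085): print("seated end would be",proj("top",np.r_[O+M@[-.0073,y],.0283]).round(1))
E
python3 w.py
```

```text
t 12.10 V xy [-0.049 -0.004] z 0.0196 yaw 0.5231 tilt [ 0.422  0.    -0.907] F [ 0.3 -0.9 -0.2] g 0.3
seated end would be [[241.1 149.5]]
seated end would be [[174.1 185.4]]
```

The force dropped to zero, so the pipe has gone over the lip. I'll back away level, then rise.

carry_out([
  [[0.3,-0.6,0,-0.26,0,0,0],[0.3,-1.2,0,-0.5,0,0,0],[0.3,-1.8,0,-0.8,0,0,0],[0.3,-1.8,0,-0.8,0,0,0],[0.3,-1.8,0,-0.8,0,0,0],[0.3,-1.8,0,-0.8,0,0,0],[0.3,0,0,-2.5,0,0,0],[0.3,0,0,-3,0,0,0],[0.3,0,0,-3,0,0,0],[0.3,0,0,-3,0,0,0],[0.3,0,0,-1.5,0,0,0],[0.3,0,0,0,0,0,0]],
])

```text
t: 13.35
ee_pos: [0.4759, 0.0817, 0.1041]
tool_rot: [[0.793, 0.488, 0.365], [0.448, -0.873, 0.194], [0.413, 0.01, -0.911]]
force: [0.3, -0.6, -0.4]
gripper_width: 0.303
finger_force: 0.0
```

```bash
cat > w2.py <<'E'
from h import *
st()
for n in("top","scene"):
    a=robot.read_camera(n)[...,::-1].copy();cv2.imwrite(f'pics/end_{n}.png',a)
    h=cv2.cvtColor(a,cv2.COLOR_BGR2HSV).astype(int)
    # grey pipe: low saturation, in a V-frame window round the seat
    m=((h[...,1]<60)&(h[...,2]>45)&(h[...,2]<190)).astype(np.uint8)
    win=np.zeros_like(m);q=np.array([O+M@[x,y] for x,y in((-.075,-.135),(-.075,.135),(.03,.135),(.03,-.135))])
    cv2.fillConvexPoly(win,proj(n,np.c_[q,np.full(4,.0283)]).astype(np.int32),1)
    m=cv2.morphologyEx(m*win,cv2.MORPH_OPEN,np.ones((3,3)))
    k,_,s,c=cv2.connectedComponentsWithStats(m);i=1+s[1:,4].argmax() if k>1 else None
    pts=np.argwhere(_==i)[:,::-1].astype(np.float32);r=cv2.minAreaRect(pts);bx=cv2.boxPoints(r)
    P=((ray(n,bx,.0283)[:,:2]-O)@M).round(4);print(n,s[i,4],"corners V",P.tolist(),"mean",P.mean(0).round(4))
    e=np.array([np.r_[O+M@[-.0073,y],.0283] for y in(-.11,0,.09)]);print(" seat proj",proj(n,e).round(1).tolist(),"rect c",np.round(r[0],1))
    pr=[tuple(a[int(round(v)),int(round(u))]) for u,v in proj(n,e)];print(pr)
E
python3 w2.py
```

```text
t 13.35 V xy [-0.1917 -0.0102] z 0.1041 yaw 0.5149 tilt [ 0.413  0.01  -0.911] F [ 0.3 -0.6 -0.4] g 0.303
top 1180 corners V [[0.016, 0.0803], [0.0167, -0.121], [-0.0298, -0.1197], [-0.0298, 0.0802]] mean [-0.0067 -0.02  ]
 seat proj [[239.4, 150.4], [202.8, 170.0], [172.4, 186.3]] rect c [209.2 166.4]
[(np.uint8(105), np.uint8(107), np.uint8(99)), (np.uint8(115), np.uint8(118), np.uint8(109)), (np.uint8(84), np.uint8(106), np.uint8(66))]
scene 847 corners V [[-0.0268, 0.0927], [0.0145, 0.0957], [0.0109, -0.1014], [-0.0264, -0.1039]] mean [-0.007  -0.0042]
 seat proj [[299.6, 206.4], [298.2, 170.5], [297.2, 144.0]] rect c [298.5 173.4]
[(np.uint8(58), np.uint8(113), np.uint8(44)), (np.uint8(133), np.uint8(135), np.uint8(126)), (np.uint8(131), np.uint8(132), np.uint8(123))]
```

```bash
python3 -c "
from rig import robot
print(robot.job_done())"
```

```text
the job is handed in; nothing more can be done
None
```

The grey pipe is rolled into the V-rest and handed in: both cameras put its axis within 1 mm of the seat line, parallel to the V, with an end at least 15 mm past each block, and the arm is clear (13.4 s of 42 s used).

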